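Unfold the scanner's crank handle and crank the probe over the step block

ROBOT

A 6-joint arm with a two-finger parallel gripper is mounted at the origin on the work surface. World frame = base frame: x ahead of the robot, y to its left, z up, the work surface at z = 0. Lengths are in mm, angles in rad, forces in N, time in s.
With the tool pointing down it reaches from about 300 to 775 mm from the base axis. Payload 14.6 kg.
Tool frame: the origin (TCP) lies at the very end of the fingers, on their centre line; the grasp point (between the pads) lies r.grip_depth behind it (r.grip_depth is the distance from the TCP to the grasp point, in mm); z points along the fingers, y is the line along which they close (so a half turn about z gives the same grasp; the last joint's range is limited). The gripper opens to 94 mm and grips with 3 to 60 N. Pads are 16 mm wide; open, the fingers measure 119 mm over their backs; the gripper's body (75 mm by 177 mm) begins 78 mm behind the grasp point.
Start: joints at [-1.338, 0.3, 1.521, -0, 1.321, -0.067], TCP at [162.424, -525.459, 205.446] pointing down, gripper open.
Joint ranges: [-3.03, 3.03], [-0.79, 2.21], [0.23, 2.52], [-1.04, 4.18], [0, 3.07], [-2.55, 2.55]. Speed limits (rad/s): [2.22, 2.22, 2.57, 3.14, 3.14, 3.14].

INTERFACE

Orientations are given as a rotation vector (axis times angle).
In Python, from plant import r, snapshot, camera_params gives the robot as it stands.
- The arm moves only by the tool send_rows, never from a script. Its argument "moves" is a list of rows, each a list of 7 numbers: the shift along the tool's x, y, z in m, then the turn, a rotation vector about the tool's x, y, z in rad, then the opening, from 0 (shut) to 1 (fully open). In form: [[dx, dy, dz, ax, ay, az, gripper], ...]. A call has 1 to 10 rows; each row shifts and turns the commanded pose from where the row before left it, along the tool's axes as they then stand; what a row does not reach is not made up. A row lasts 1/8 s, in which the tool goes at most 62.5 mm and 10.7 degrees, less where a joint would pass 70% of its speed; a pose out of reach is approached as far as the arm can. A call is refused whole if a number of a shift passes 0.0625 or a number of a turn 0.188, either way. A call with a gripper value outside its range is refused whole. The fingers move at their own pace and stop on an object; "force" is the grip in N (left out, the last holds). Time passes only in rows, so rows that do not move let the fingers close. It gives the time, the measured TCP pose, the force and the opening at its end, in the units of the state.
- r.sense(): the state, without advancing time (a new reading comes with each control period).
- snapshot(name): name is "side" or "top"; returns the picture (420x560x3 uint8, red, green, blue); there is no depth.
- camera_params(name): a dict with "fovy" (degrees; the focal length in pixels is half the picture's height over the tangent of half this angle, whatever the lens; pixels are square), "cx", "cy" (the principal point, pixels), "cam_to_world" (4x4, takes a point from camera to world coordinates). Camera axes: x right, y up, looking along -z (the intrinsics and any distortion apply to the point x, -y, -z); pixel columns grow to the right and rows downward; lengths in mm; the calibration is good to about 2 mm. A picture is of the moment at which its call begins. camera_params takes no time and is no camera call.
- r.hand_in(): hands the job in, once; it reports no verdict.
The state is a dict: "time": time; "joint_positions": joint angles; "dq": joint speeds; "tau": joint torques, N m; "eef_pos": TCP position; "ee_rot": TCP orientation; "contact_force": force on the tool from outside, world axes, zero at the start; "moment": the same for the moment, N m; "gripper_width": finger opening in mm.
Only numpy, scipy, OpenCV 4.12 (cv2) and the standard library are available. Lean on these libraries where they do the work, as an engineer would, in place of code of your own. Each camera call takes 0.05 s, during which the arm holds its last target. There are 200 camera calls.

TASK

On the small probe scanner, fold the black crank handle that lies flat across its handwheel up until it stands upright. Then crank with that handle until the probe is over the middle of the stepped steel block, not the round one, and let go, leaving the handle standing up.

Things in the scene. Friction and masses are not known exactly. Their poses are not given: they have to be found in the camera images.
- scanner: Fixed probe scanner. In front a grey gearbox with a flat aluminium handwheel, 120 mm across, face 92 mm above the bench; behind, a bed and rail, carriage top at 125 mm. Origin: bench level under the wheel's axis (vertical); x from wheel to rail, y along the rail. Wheel counter-clockwise from above moves the carriage to +y, 60 mm per radian; range 100 deg each way, 0.1 N m, stays put.
- handle: Folding black round crank grip, 16-18 mm thick, 16 to 78 mm from its hinge. Origin: hinge pin, on the wheel 45 mm from its axis, 114 mm above the bench. z: along the handle to its free end; y: along the pin. At first it lies level (or up to 12 deg raised) over the wheel's axis, 13 mm clear of its face; folds up 90 deg to an upright stop. Stiff hinge (0.08 N m): stays at any angle.
- probe (a point): Lower end of the probe, a vertical steel rod 16 mm thick on an arm of the carriage; it is 64 mm above the bench and 160 mm in x from the wheel's axis (scanner's frame) and travels along the scanner's y with the carriage as the wheel turns.
- step_block: Plain steel stair-shaped block screwed to the scanner's bed (12 mm above the bench) under the probe's path, to either side of the probe: 60 mm (x) by 40 mm (y, along the rail), steps 30, 20, 10 mm high towards +x. Origin: middle of its underside; axes parallel to the scanner's. The other block there is a round steel disc, 44 mm across, 22 mm high.

How it is judged (in metres and radians):
On the way, in this order (a step that is already met when the one before it is completed fails the run):
1. the handle is folded up to within 20 degrees of upright before the probe has been cranked 20 mm away from its start (angle between handle's own z axis and vertical below 0.35 rad and distance of probe from where it was at the start of the episode below 0.02 m), for 0.1 s.
2. the fingers push or hold the upright handle while the probe is more than 25 mm from its start (contact force between the fingers and handle above 0.3 N and angle between handle's own z axis and vertical below 0.5 rad and distance of probe from where it was at the start of the episode above 0.025 m), for 0.02 s.
At the end, for the whole second after the job is handed in: The probe stands over the middle of the stepped block, within 14 mm of its centre along the rail, and the handle is still within 20 degrees of upright and at rest (y of probe in the frame of step_block between -0.014 and 0.014 m and angle between handle's own z axis and vertical below 0.35 rad and linear speed of handle below 0.02 m/s); the robot touches nothing.
It also fails if it takes over 42 s, if anything falls off the work surface, if the arm or the gripper's body presses on something with over 40 N, if the wrist force passes 120 N, or if a joint passes its speed limit or range.

## Working session

There is one attempt and no reset: what is moved stays moved. The work goes in short steps, Python scripts to look and compute and a tool call to move; the robot and the scene stay as the last step left them, time stands still between calls to the robot, and variables do not carry over. Pictures are saved under pics/ and viewed, on a budget of 10 in all, crops included, one or two more only if the job needs it, and the job is handed in when it is done.

Besides the shell and the picture viewer there is one more tool, called after "Request:" as name(argument=value, ...), one argument or row to a line, values as JSON. send_rows: Moves the arm, as the interface text tells. Its arguments: {"type":"object","properties":{"moves":{"type":"array"},"force":{"type":"number"}},"required":["moves"]}

```bash
mkdir -p pics; ls; python3 - <<'E'
from plant import r,snapshot,camera_params
import cv2
for n in("top","side"):
    cv2.imwrite(f"pics/{n}0.png",cv2.resize(snapshot(n)[:,:,::-1],(800,600),interpolation=cv2.INTER_CUBIC))
    print(n,camera_params(n))
print(r.sense(),r.grip_depth)
E
```

```text
pics
top {'fovy': 44.47327292387886, 'cx': 270.6029240436013, 'cy': 208.69469168318062, 'cam_to_world': array([[-1.74680124e-02,  9.97636581e-01, -6.64538965e-02,
         5.61102600e+02],
       [-9.99689694e-01, -1.86071586e-02, -1.65617098e-02,
         1.24799676e+01],
       [-1.77590857e-02,  6.61439753e-02,  9.97652038e-01,
         8.21091545e+02],
       [ 0.00000000e+00,  0.00000000e+00,  0.00000000e+00,
         1.00000000e+00]])}
side {'fovy': 56.61500970323947, 'cx': 283.4311832290121, 'cy': 209.2720585017851, 'cam_to_world': array([[ 9.82634094e-01,  9.33817683e-02, -1.60343637e-01,
         5.13527540e+02],
       [-1.85383432e-01,  4.57037202e-01, -8.69913777e-01,
        -5.25411831e+02],
       [-7.95107983e-03,  8.84531990e-01,  4.66411769e-01,
         3.98581402e+02],
       [ 0.00000000e+00,  0.00000000e+00,  0.00000000e+00,
         1.00000000e+00]])}
{'time': 0.1, 'joint_positions': array([-1.33757484e+00,  3.00435559e-01,  1.52147711e+00, -1.29697494e-05,
        1.32070580e+00, -6.65685903e-02]), 'dq': array([-1.25608568e-03, -8.36686050e-04, -6.76730668e-04,  1.64695833e-05,
        1.24537787e-04,  2.31753778e-04]), 'tau': array([ 7.27749193e-05, -5.32644689e+01, -3.53284478e+01,  7.08851824e-02,
        2.34431477e-02, -6.50048241e-05]), 'eef_pos': array([ 162.38514499, -525.25078227,  204.94980757]), 'ee_rot': array([-3.10535470e+00, -4.69000189e-01,  1.53730231e-04]), 'contact_force': array([0.22068581, 0.07497891, 0.30623443]), 'moment': array([ 0.01670276, -0.00415652, -0.04726938]), 'gripper_width': 93.77199567287164} 18.8
```

View pics/top0.png

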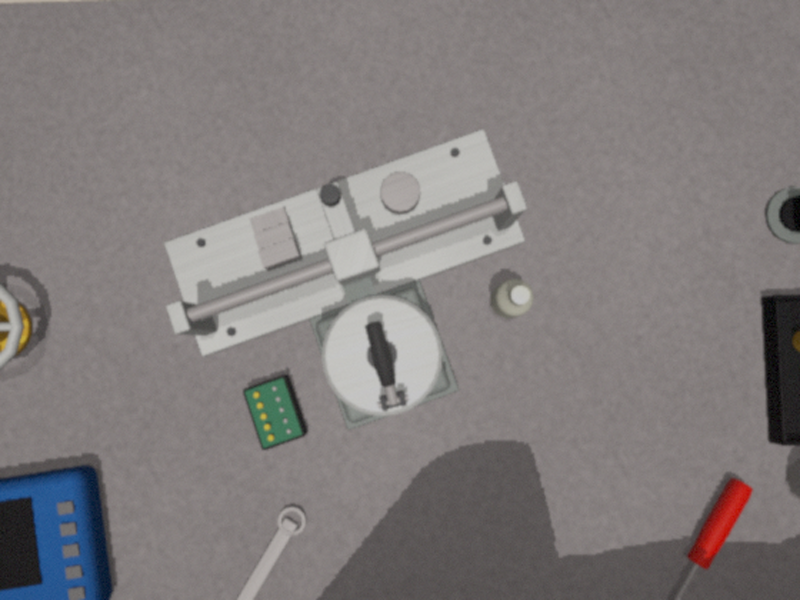

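View pics/side0.png

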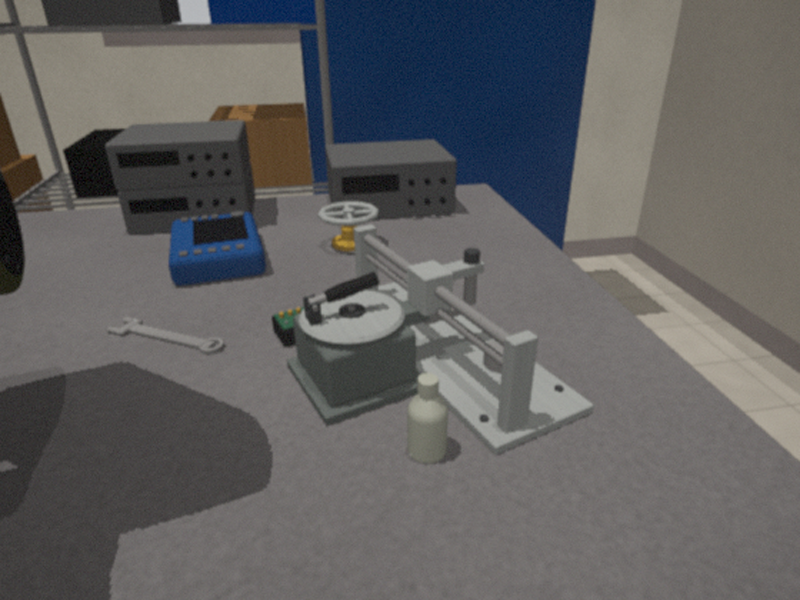

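The top view shows the wheel at (382,356), the hinge at (393,397) and the handle's free end at (374,325). The stepped block is left at (275,238), the disc right at (400,192), and the probe's knob at (330,193). I'll take one enlarged crop to get these more precisely.

```bash
cat > h.py <<'E'
import numpy as np
from plant import r,snapshot,camera_params
def ray(n,u,v):
    c=camera_params(n);f=210/np.tan(np.radians(c['fovy']/2));T=np.array(c['cam_to_world'])
    d=T[:3,:3]@np.array([(u-c['cx'])/f,-(v-c['cy'])/f,-1]);return T[:3,3],d
def at(n,u,v,z):
    o,d=ray(n,u,v);return o+d*(z-o[2])/d[2]
def proj(n,p):
    c=camera_params(n);f=210/np.tan(np.radians(c['fovy']/2));T=np.array(c['cam_to_world'])
    q=T[:3,:3].T@(np.array(p)-T[:3,3]);return c['cx']+f*q[0]/-q[2],c['cy']-f*q[1]/-q[2]
E
python3 - <<'E'
from h import *
import cv2
im=snapshot("top")[:,:,::-1]
cv2.imwrite("pics/crop.png",cv2.resize(im[85:300,110:375],None,fx=3,fy=2.79,interpolation=cv2.INTER_CUBIC) if 0 else cv2.resize(im[90:290,110:375],None,fx=3,fy=3,interpolation=cv2.INTER_CUBIC))
s=.7
for nm,u,v,z in [("wheel",382,356,92),("wl",322,356,92),("wr",442,356,92),("hinge",393,397,114),("end",374,325,118),("b1",165,242,12),("b2",485,130,12),("b3",523,241,12),("b4",203,355,12),("knob",330,193,130)]:
    print(nm,at("top",u*s,v*s,z).round(1))
E
```

```text
wheel [552.3  30.1  92. ]
wl [553.3  89.7  92. ]
wr [551.3 -29.3  92. ]
hinge [513.3  19.7 114. ]
end [582.4  36.7 118. ]
b1 [682.4 272.3  12. ]
b2 [801.6 -87.6  12. ]
b3 [ 675.6 -126.3   12. ]
b4 [555.8 229.8  12. ]
knob [708.7  76.2 130. ]
```

View pics/crop.png

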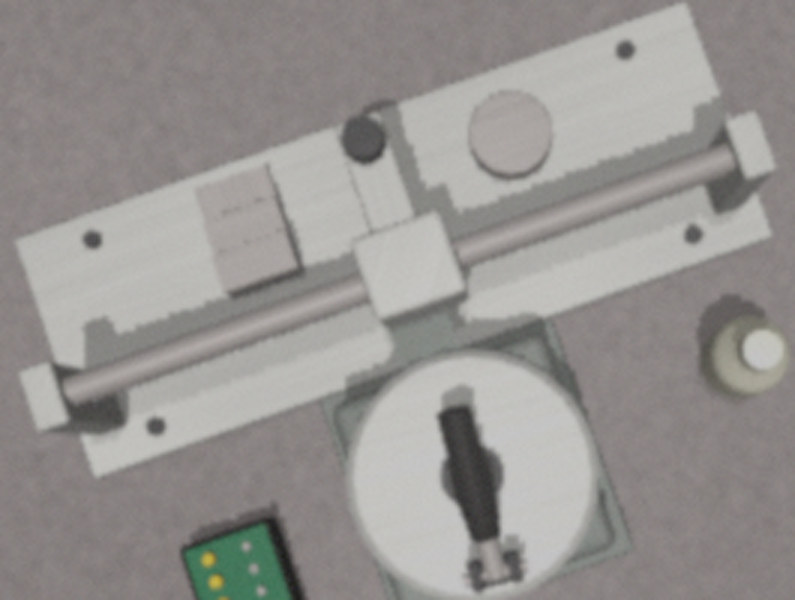

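```bash
python3 - <<'E'
from h import *
a=np.radians(18.4);R=np.array([[np.cos(a),-np.sin(a)],[np.sin(a),np.cos(a)]]);W=np.array([553.2,29.9])
def s(nm,u,v,z):
    p=at("top",110+u/3,90+v/3,z);q=R.T@(p[:2]-W);print(nm,z,p.round(1),"scanner",q.round(1))
for z,l in((42,[(232,296),(300,270)]),(22,[(195,188),(268,165)])):
    for p in l:s("blk",*p,z)
for z in(125,135,145):s("knob",363,138,z)
for p in((355,244),(438,212),(467,294),(384,322)):s("car",*p,125)
s("hinge",495,567,114)
for z in(114,118,122,126): s("end",456,410,z)
s("pin ends",474,580,114);s("pin",518,570,114)
for nm,u,v,z in(("end",378*.7,279*.7,122),("hin",312*.7,308*.7,114)):
    for zz in(114,118,122,126,130): print(nm,zz,at("side",u,v,zz).round(1))
E
```

```text
blk 42 [646.1 152.2  42. ] scanner [126.7  86.7]
blk 42 [658.7 117.3  42. ] scanner [127.7  49.6]
blk 22 [705.6 174.9  22. ] scanner [190.4  89.4]
blk 22 [717.  136.3  22. ] scanner [189.   49.3]
knob 125 [708.5  76.7 125. ] scanner [162.1  -4.6]
knob 135 [706.4  75.7 135. ] scanner [159.8  -4.9]
knob 145 [704.3  74.8 145. ] scanner [157.5  -5.1]
car 125 [659.7  80.9 125. ] scanner [117.2  14.8]
car 125 [673.7  42.9 125. ] scanner [118.4 -25.7]
car 125 [635.8  30.3 125. ] scanner [ 78.5 -25.7]
car 125 [623.8  68.2 125. ] scanner [79.1 14. ]
hinge 114 [511.8  19.9 114. ] scanner [-42.5   3.6]
end 114 [583.6  36.5 114. ] scanner [31.  -3.3]
end 118 [583.5  36.4 118. ] scanner [30.8 -3.4]
end 122 [583.4  36.2 122. ] scanner [30.6 -3.5]
end 126 [583.2  36.1 126. ] scanner [30.5 -3.6]
pin ends 114 [506.   29.6 114. ] scanner [-44.9  14.6]
pin 114 [510.2   9.4 114. ] scanner [-47.2  -5.9]
end 114 [589.7  61.2 114. ]
end 118 [588.6  52.9 118. ]
end 122 [587.5  44.7 122. ]
end 126 [586.5  36.4 126. ]
end 130 [585.4  28.2 130. ]
hin 114 [510.5   4.9 114. ]
hin 118 [510.6  -2.6 118. ]
hin 122 [510.6 -10.  122. ]
hin 126 [510.6 -17.5 126. ]
hin 130 [510.7 -24.9 130. ]
```

```bash
cat >> h.py <<'E'
from scipy.spatial.transform import Rotation as Ro
def to(p,yaw):
    s=r.sense();A=Ro.from_rotvec(s['ee_rot']);c,n=np.cos(yaw),np.sin(yaw)
    B=Ro.from_matrix(np.array([[c,n,0],[n,-c,0],[0,0,-1.]]))
    print("tool shift mm",(A.inv().apply(np.array(p)-s['eef_pos'])).round(1),"turn",(A.inv()*B).as_rotvec().round(3),
      "t",s['time'],"pos",s['eef_pos'].round(1),"F",s['contact_force'].round(1),"w",round(s['gripper_width'],1),"q",s['joint_positions'].round(2))
E
python3 -c "
from h import *
to([567,33,205],np.radians(13.6))"
```

```text
tool shift mm [ 5.514e+02 -4.139e+02  4.000e-01] turn [-0.001 -0.     0.062] t 0.15 pos [ 162.4 -525.3  205. ] F [-0.   0.9 -0.8] w 94.1 q [-1.34  0.3   1.52 -0.    1.32 -0.07]
```

Request:
send_rows(
  moves=[
    [0.0275, -0.0205, 0, 0, 0, 0, 0.5],
    [0.0275, -0.0205, 0, 0, 0, 0, 0.5],
    [0.0275, -0.0205, 0, 0, 0, 0, 0.5],
    [0.0275, -0.0205, 0, 0, 0, 0, 0.5],
    [0.0275, -0.0205, 0, 0, 0, 0, 0.5],
    [0.0275, -0.0205, 0, 0, 0, 0, 0.5],
    [0.0275, -0.0205, 0, 0, 0, 0, 0.5],
    [0.0275, -0.0205, 0, 0, 0, 0, 0.5],
    [0.0275, -0.0205, 0, 0, 0, 0, 0.5],
    [0.0275, -0.0205, 0, 0, 0, 0, 0.5],
  ],
)

```text
time: 1.4
eef_pos: [365.1, -247.4, 205.4]
ee_rot: [-3.106, -0.469, 0.0]
contact_force: [0.6, 0.2, -0.3]
gripper_width: 46.9
```

Request:
send_rows(
  moves=[
    [0.0275, -0.0205, 0, 0, 0, 0, 0.5],
    [0.0275, -0.0205, 0, 0, 0, 0, 0.5],
    [0.0275, -0.0205, 0, 0, 0, 0, 0.5],
    [0.0275, -0.0205, 0, 0, 0, 0, 0.5],
    [0.0275, -0.0205, 0, 0, 0, 0, 0.5],
    [0.0275, -0.0205, 0, 0, 0, 0, 0.5],
    [0.0275, -0.0205, 0, 0, 0, 0, 0.5],
    [0.0275, -0.0205, 0, 0, 0, 0, 0.5],
    [0.0275, -0.0205, 0, 0, 0, 0.06, 0.5],
    [0, 0, 0, 0, 0, 0, 0.5],
  ],
)

```text
time: 2.65
eef_pos: [547.0, 2.4, 204.8]
ee_rot: [-3.118, -0.378, 0.001]
contact_force: [0.8, -0.5, -1.2]
gripper_width: 47.1
```

```bash
python3 -c "
from h import *
to([567,33,104],np.radians(13.6))"
```

```text
tool shift mm [ 26.8 -24.9 100.8] turn [-0.     0.001  0.004] t 2.65 pos [547.    2.4 204.8] F [ 0.8 -0.5 -1.2] w 47.1 q [-0.06  0.29  1.53  0.    1.32  1.27]
```

Request:
send_rows(
  moves=[
    [0.0135, -0.0125, 0, 0, 0, 0, 0.5],
    [0.0135, -0.0125, 0, 0, 0, 0, 0.5],
    [0, 0, 0.03, 0, 0, 0, 0.5],
    [0, 0, 0.03, 0, 0, 0, 0.5],
    [0, 0, 0.02, 0, 0, 0, 0.5],
    [0, 0, 0.012, 0, 0, 0, 0.5],
    [0, 0, 0.006, 0, 0, 0, 0.5],
    [0, 0, 0, 0, 0, 0, 0.5],
  ],
)

```text
time: 3.65
eef_pos: [567.0, 31.7, 107.6]
ee_rot: [3.119, 0.376, 0.0]
contact_force: [0.5, -0.2, 0.6]
gripper_width: 47.2
```

```bash
python3 - <<'E'
from h import *
import cv2
to([567,33,106],np.radians(13.6))
im=snapshot("side")[:,:,::-1];cv2.imwrite("pics/s1.png",cv2.resize(im[120:300,170:400],None,fx=3,fy=3,interpolation=cv2.INTER_CUBIC))
E
```

```text
tool shift mm [ 0.3 -1.2  1.6] turn [ 0.    -0.     0.002] t 3.65 pos [567.   31.7 107.6] F [ 0.5 -0.2  0.6] w 47.2 q [-0.01  0.44  1.57  0.    1.13  1.32]
```

View pics/s1.png

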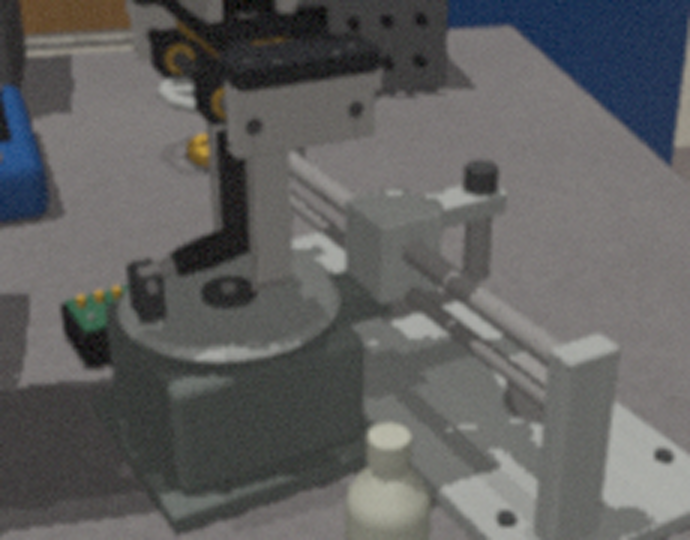

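The handle runs between the fingers (it enters at about (230,245) in the crop), and the fingertips are clear of the wheel. I'll close now.

Request:
send_rows(
  moves=[
    [0, -0.001, 0, 0, 0, 0, 0.1],
    [0, 0, 0, 0, 0, 0, 0.1],
    [0, 0, 0, 0, 0, 0, 0.1],
    [0, 0, 0, 0, 0, 0, 0.1],
  ],
  force=12,
)

```text
time: 4.2
eef_pos: [566.6, 33.1, 107.5]
ee_rot: [-3.118, -0.376, -0.0]
contact_force: [-1.7, 2.6, 0.9]
gripper_width: 16.4
```

```bash
python3 - <<'E'
from h import *
to([567,33,106],np.radians(13.6))
s=r.sense();H=np.array([509.5,19.2]);d=np.array([np.cos(np.radians(13.6)),np.sin(np.radians(13.6))])
g=s['eef_pos']+[0,0,18.8];a=(g[:2]-H)@d;b=g[2]-114;print("hor",a,"vert",b)
L=np.hypot(a,b);t=np.arctan2(b,a);print(L,np.degrees(t))
T=np.radians(np.r_[np.degrees(t),np.linspace(15,90,11)]) 
T=np.linspace(t,np.pi/2,11)
print(np.c_[np.diff(L*np.cos(T)),-np.diff(L*np.sin(T))].round(1))
E
```

```text
tool shift mm [0.4 0.2 1.5] turn [-0.001 -0.     0.002] t 4.2 pos [566.6  33.1 107.5] F [-1.7  2.6  0.9] w 16.4 q [-0.01  0.44  1.58  0.    1.13  1.32]
hor 58.76322070333635 vert 12.348100121517746
60.046579286750756 11.867085119816961
[[-2.2 -7.9]
 [-3.3 -7.5]
 [-4.3 -7. ]
 [-5.2 -6.3]
 [-6.  -5.6]
 [-6.7 -4.7]
 [-7.3 -3.8]
 [-7.7 -2.7]
 [-8.  -1.7]
 [-8.2 -0.6]]
```

Request:
send_rows(
  moves=[
    [-0.0022, 0, -0.0079, 0, 0, 0, 0.1],
    [-0.0033, 0, -0.0075, 0, 0, 0, 0.1],
    [-0.0043, 0, -0.007, 0, 0, 0, 0.1],
    [-0.0052, 0, -0.0063, 0, 0, 0, 0.1],
    [-0.006, 0, -0.0056, 0, 0, 0, 0.1],
  ],
)

```text
time: 4.82
eef_pos: [546.0, 28.1, 142.1]
ee_rot: [-3.118, -0.376, -0.0]
contact_force: [-0.7, 4.8, -3.0]
gripper_width: 16.6
```

Request:
send_rows(
  moves=[
    [-0.0067, 0, -0.0047, 0, 0, 0, 0.1],
    [-0.0073, 0, -0.0038, 0, 0, 0, 0.1],
    [-0.0077, 0, -0.0027, 0, 0, 0, 0.1],
    [-0.008, 0, -0.0017, 0, 0, 0, 0.1],
    [-0.007, 0, -0.0006, 0, 0, 0, 0.1],
    [0, 0, 0, 0, 0, 0, 0.1],
  ],
)

```text
time: 5.58
eef_pos: [510.9, 18.8, 155.7]
ee_rot: [3.119, 0.376, 0.004]
contact_force: [5.0, 4.1, -2.5]
gripper_width: 16.9
```

```bash
python3 - <<'E'
from h import *
import cv2
to([509.5,19.2,156],np.radians(13.6))
im=snapshot("side")[:,:,::-1];cv2.imwrite("pics/s2.png",cv2.resize(im[100:300,150:400],None,fx=3,fy=3,interpolation=cv2.INTER_CUBIC))
E
```

```text
tool shift mm [-1.2 -0.7 -0.3] turn [ 0.    -0.002  0.002] t 5.575 pos [510.9  18.8 155.7] F [ 5.   4.1 -2.5] w 16.9 q [-0.03  0.26  1.69  0.    1.19  1.3 ]
```

View pics/s2.png

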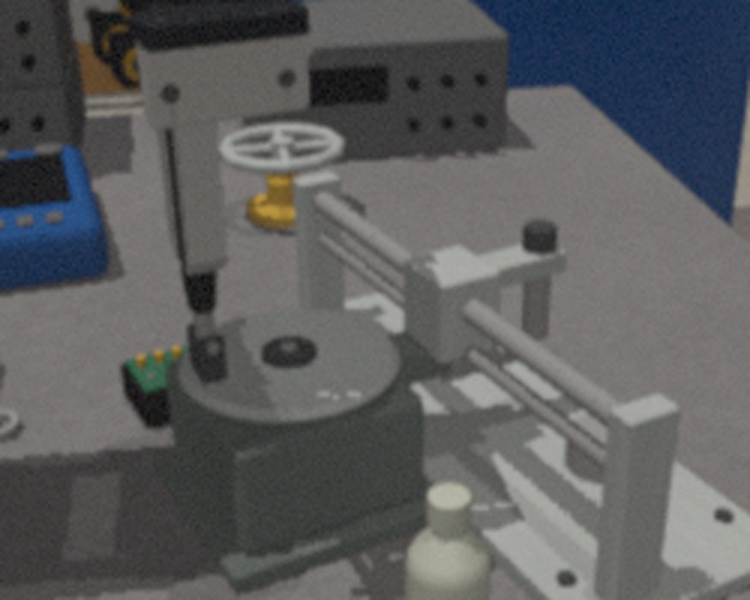

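The handle stands upright in the grip at about (205,290), and the carriage has not moved. Now I'll crank counter-clockwise, turning the tool with the wheel.

Request:
send_rows(
  moves=[
    [0.0003, 0.0056, 0, 0, 0, -0.124, 0.1],
    [0.0003, 0.0056, 0, 0, 0, -0.124, 0.1],
    [0.0003, 0.0056, 0, 0, 0, -0.124, 0.1],
    [0.0003, 0.0056, 0, 0, 0, -0.124, 0.1],
    [0.0003, 0.0056, 0, 0, 0, -0.124, 0.1],
    [0, 0, 0, 0, 0, 0, 0.1],
  ],
)

```text
time: 6.38
eef_pos: [525.6, -4.5, 155.8]
ee_rot: [2.854, 1.312, 0.004]
contact_force: [7.1, 5.8, -2.8]
gripper_width: 17.0
```

Request:
send_rows(
  moves=[
    [0.0003, 0.0056, 0, 0, 0, -0.124, 0.1],
    [0.0003, 0.0056, 0, 0, 0, -0.124, 0.1],
    [0.0003, 0.0056, 0, 0, 0, -0.124, 0.1],
    [0.0003, 0.0056, 0, 0, 0, -0.124, 0.1],
    [0.0003, 0.0056, 0, 0, 0, -0.124, 0.1],
    [0, 0, 0, 0, 0, 0, 0.1],
  ],
)

```text
time: 7.12
eef_pos: [550.4, -14.7, 155.7]
ee_rot: [-2.317, -2.12, -0.003]
contact_force: [2.9, 11.6, -0.5]
gripper_width: 16.8
```

```bash
python3 - <<'E'
from h import *
import cv2
h=np.radians(264.5);to([553.2+45*np.cos(h),29.9+45*np.sin(h),156],np.radians(84.5))
im=snapshot("top")[:,:,::-1];cv2.imwrite("pics/t2.png",cv2.resize(im[90:290,110:375],None,fx=3,fy=3,interpolation=cv2.INTER_CUBIC))
E
```

```text
tool shift mm [-0.3 -1.5 -0.3] turn [ 0.001 -0.002  0.007] t 7.125 pos [550.4 -14.7 155.7] F [ 2.9 11.6 -0.5] w 16.8 q [-0.09  0.35  1.58  0.    1.21 -0.01]
```

View pics/t2.png

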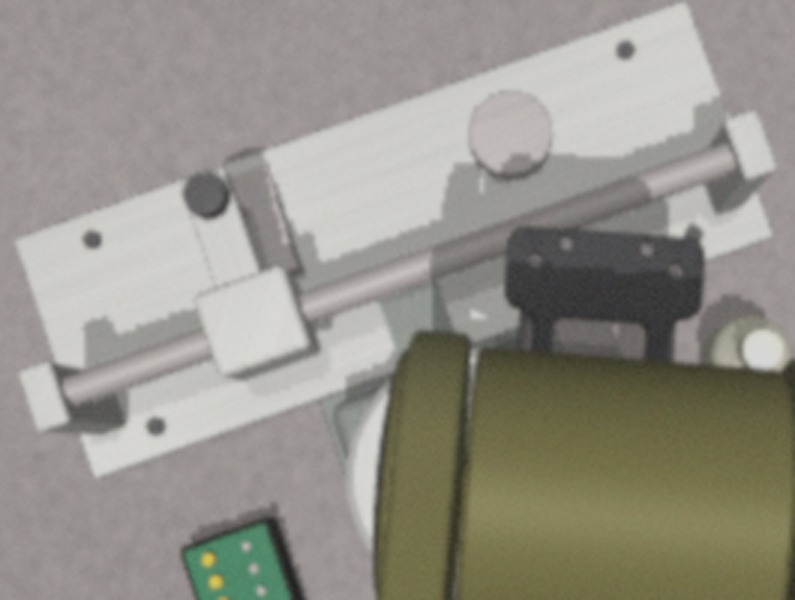

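The carriage has moved left: the knob is at (206,194), with the stepped block half hidden under the arm.

```bash
python3 - <<'E'
from h import *
a=np.radians(18.4);R=np.array([[np.cos(a),-np.sin(a)],[np.sin(a),np.cos(a)]]);W=np.array([553.2,29.9])
def s(nm,u,v,z):
    p=at("top",110+u/3,90+v/3,z);print(nm,(R.T@(p[:2]-W)).round(1))
s("knob",206,194,135)
for p in((196,301),(278,269),(312,348),(233,375)):s("car",*p,125)
E
```

```text
knob [159.5  70.3]
car [116.7  91.7]
car [118.1  51.7]
car [78.8 48.8]
car [79.2 86.6]
```

The probe is at y ≈ 70.3 and the block's centre is at about 69. I'll release and retreat upward.

Request:
send_rows(
  moves=[
    [0, 0, 0, 0, 0, 0, 0.45],
    [0, 0, 0, 0, 0, 0, 0.45],
    [0, 0, 0, 0, 0, 0, 0.45],
    [0, 0, -0.01, 0, 0, 0, 0.45],
    [0, 0, -0.02, 0, 0, 0, 0.45],
    [0, 0, -0.03, 0, 0, 0, 0.45],
    [0, 0, -0.03, 0, 0, 0, 0.45],
    [0, 0, -0.03, 0, 0, 0, 0.45],
    [0, 0, -0.03, 0, 0, 0, 0.45],
    [0, 0, 0, 0, 0, 0, 0.45],
  ],
)

```text
time: 8.43
eef_pos: [550.6, -15.8, 308.0]
ee_rot: [2.318, 2.116, 0.004]
contact_force: [0.2, -0.9, -0.1]
gripper_width: 42.6
```

Request:
send_rows(
  moves=[
    [-0.03, 0, 0, 0, 0, 0, 0.45],
    [-0.03, 0, 0, 0, 0, 0, 0.45],
    [-0.03, 0, 0, 0, 0, 0, 0.45],
    [-0.03, 0, 0, 0, 0, 0, 0.45],
    [-0.03, 0, 0, 0, 0, 0, 0.45],
    [-0.03, 0, 0, 0, 0, 0, 0.45],
    [-0.03, 0, 0, 0, 0, 0, 0.45],
    [0, 0, 0, 0, 0, 0, 0.45],
    [0, 0, 0, 0, 0, 0, 0.45],
  ],
)

```text
time: 9.55
eef_pos: [531.0, -224.2, 304.8]
ee_rot: [-2.32, -2.118, 0.0]
contact_force: [-0.0, -0.3, -0.2]
gripper_width: 42.0
```

```bash
python3 - <<'E'
from h import *
import cv2
print(r.sense()['time'],r.sense()['eef_pos'],r.sense()['contact_force'])
im=snapshot("top")[:,:,::-1];a=cv2.resize(im[90:290,110:375],None,fx=2,fy=2,interpolation=cv2.INTER_CUBIC)
im=snapshot("side")[:,:,::-1];b=cv2.resize(im[100:300,150:280],None,fx=2,fy=2,interpolation=cv2.INTER_CUBIC)
cv2.imwrite("pics/f.png",np.hstack([a,b]))
E
```

```text
9.55 [ 531.00259197 -224.22579458  304.81015446] [-0.03112359 -0.29834584 -0.17698573]
```

View pics/f.png

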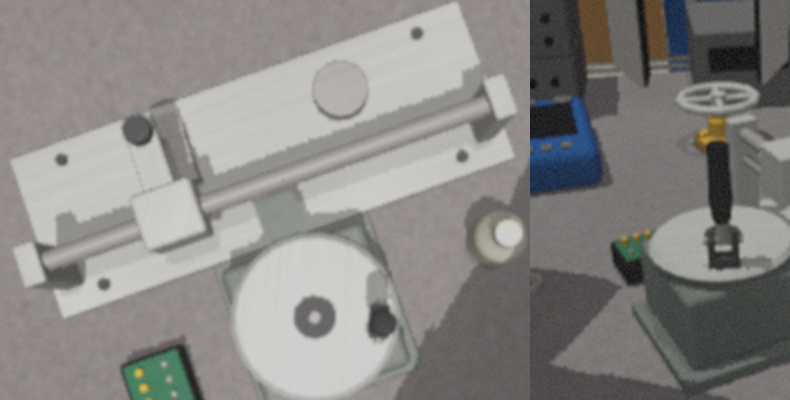

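The handle stands upright and free, and the knob is at (137,130) in the 2x crop, unchanged from before release. The arm is well clear.

```bash
python3 -c "
from plant import r
print(r.hand_in())"
```

```text
the job is handed in; nothing more can be done
None
```

I folded the handle up to its upright stop, cranked the wheel about 71° counter-clockwise with it, then let go and backed the arm off. I handed the job in at about 9.7 s of the 42 s allowed; no verdict is reported.

**Probe position:** measured before release, the probe was at y ≈ 70 mm along the rail. The stepped block's centre is at about 69 mm, so the error is 1–2 mm against the 14 mm allowed. After release the picture showed the carriage had not moved.

**Handle:** the last picture shows it standing upright by eye. I did not measure its angle.

**Forces:** the highest wrist force I saw between moves was about 12 N, and it was near 0 N once the arm was clear. None of my checks disagreed.

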